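# Press the axle cap onto the toy truck's front wheel

### The job

The toy truck's front wheel has lost its axle cap. Take the narrower of the two loose steel caps, slip it open end down over the bare front axle and press it straight down, driving the wheel down before it, until the wheel sits hard on its seat and the cap bears tight on the hub and stays there by itself; press firmly but do not crush the hub, and leave the other loose things where they are.

Things in the scene. Friction and masses are not known exactly. Their poses are not given: they have to be found in the camera images.
- cap: The loose axle cap to fit, the narrower, taller one: bright steel pot, closed flat top, 28 mm outside diameter, 33 mm tall, 80 to 130 g, standing on the bench open end down. Origin at the centre of its open underside, z up through its top. Inside: a bore 11.2 mm wide up to 30 mm height, where it is closed; between 9.5 and 12.5 mm height a ring of teeth narrows it to 9.2 mm.
- big_cap: The other loose cap, the wrong size: same steel, 38 mm outside diameter, 20 mm tall. Origin at the centre of its underside. Leave it where it stands.
- axle_tip (a point): Centre of the end of the bare front axle, 131 mm above the bench: a plain steel rod, 10 mm diameter, upright, its last 7 mm slimmer, 6.6 mm at the very end. The cap drops freely over the first 8 mm and stands by itself, its teeth on the taper; from there they scrape down the rod with a drag of about 4 to 12 N, and their grip then keeps the cap from coming back.
- wheel: Front wheel lying flat around the axle: black tyre 80 mm across, 22 mm thick, grey hub 34 mm across. Origin on the axle's axis in the plane of its underside, z up. It starts 1 to 8 mm above its hidden seat, a stiff spring washer (about 20 N per mm), and slides down the axle when the cap pushes it with 2 to 4 N; once it is seated the pressing force climbs steeply.
- hub_face (a point): Centre of the flat upper face of the front wheel's hub, 24 mm above the wheel's origin; 11 to 26 mm below the axle tip at the start, 19 to 27 mm when seated. To set it tight the cap must press on the seated hub with over 8 N for a moment, which a slow press of 21 to 26 N on its top gives; the hub is crushed if the cap bears on it with over 27 N.
- truck: Toy truck lying on its side, fixed, 290 mm long, 145 mm from wheels to roof, 96 mm high as it lies. Origin on the bench below the front axle; x to the truck's rear, y from wheels to roof. The rear wheel, at x = 150 mm, lies the same way with its cap already on (top 137 mm high). Cab and tipper start 48 mm from the axles in y.
- screwdriver: Loose screwdriver lying on the bench along its own x. Bystander; leave it.
- tin: Loose round aluminium tin, 70 mm across, 26 mm tall, origin under its centre. Bystander; leave it.
Mind the look-alikes: they are no part of the job. What is shaped like the cap but brown is not meant.

How it is judged:
By the outcome, as a careful person would: the job done as asked, in the order asked, and still so for the second after the job is handed in, with the robot touching nothing.
It also fails if it takes over 58 s, if anything falls off the work surface, if the arm or the gripper's body presses on something with over 40 N, if the wrist force passes 120 N, or if a joint passes its speed limit or range.

### The arm

A 6-joint arm with a two-finger parallel gripper is mounted at the origin on the work surface. World frame = base frame: x ahead of the robot, y to its left, z up, the work surface at z = 0. Lengths are in m, angles in degrees, forces in N, time in s.
With the tool pointing down it reaches from about 0.325 to 0.925 m from the base axis. Payload 3.1 kg.
Tool frame: the origin (TCP) lies midway between the tips of the shut fingers; the grasp point (between the pads) lies 19 mm behind it; z points along the fingers, y is the line along which they close (so a half turn about z gives the same grasp; the last joint's range is limited). The gripper opens to 85 mm and grips with 20 to 120 N. Pads are 22 mm wide; open, the fingers measure 114 mm over their backs; the gripper's body (76 mm by 85 mm) begins 54 mm behind the grasp point. The pads swing forward as they close: fully open they stand 13 mm farther back than shut.
Start: joints at [-77.361, 12.427, 92.441, -0, 75.132, -6.429], TCP at [0.204, -0.591, 0.231] pointing down, gripper open.
Joint ranges: [-157.48, 157.48], [-44.54, 120.13], [17.64, 146.25], [-64.5, 244.5], [7.68, 150.69], [-147.95, 147.95]. Speed limits (degrees/s): [159.86, 159.86, 180, 180, 180, 180].

### API

Orientations are given as [roll, pitch, yaw] about the fixed x, y, z axes, in that order (R = Rz(yaw) Ry(pitch) Rx(roll)).
In Python, from rig import * gives the robot as it stands.
- The arm moves only by the tool carry_out, never from a script. Its argument "commands" is a list of rows, each a list of 2 entries, a list of its own where there are three numbers: the shift along the tool's x, y, z in cm, then the turn about the tool's z in degrees. A call has 1 to 20 rows; each row shifts and turns the commanded pose from where the row before left it, along the tool's axes as they then stand; what a row does not reach is not made up. A row lasts 1/12 s, in which the tool goes at most 41.7 mm and 7.16 degrees, less where a joint would pass 70% of its speed; a pose out of reach is approached as far as the arm can. A call with a gripper value outside its range is refused whole. "gripper" is the closure in counts, from 0 (fully open) to 255 (shut), set as the call begins (left out, the last holds). The fingers move at their own pace and stop on an object; the grip force is fixed at half the most. Time passes only in rows, so rows that do not move let the fingers close. It gives the time, the measured TCP pose, the force, the opening and the grip force at its end, in the units of the state.
- observe(): the state, without advancing time (a new reading comes with each control period).
- camera(name): name is "scene" or "top" or "wrist"; returns a dict with "img" (400x640x3 uint8, blue, green, red), "intrinsics" (3x3 intrinsics, pixels), "eye" and "orientation" of the camera in the world. Camera axes: x right, y up, looking along -z (the intrinsics and any distortion apply to the point x, -y, -z); pixel columns grow to the right and rows downward; lengths in m; the calibration is good to about 2 mm. A picture is of the moment at which its call begins. There is no depth.
- finish_job(): hands the job in; it is judged then, once.
The state is a dict: "clock": time; "q": joint angles; "dq": joint speeds; "effort": joint torques, N m; "ee_pos": TCP position; "tool_rot": TCP orientation; "wrist_force": force on the tool from outside, world axes, zero at the start; "wrist_torque": the same for the moment, N m; "grip_width": finger opening in m; "gripper_force": force on a finger pad.
Only numpy, scipy, OpenCV 4.12 (cv2) and the standard library are available. Lean on these libraries where they do the work, as an engineer would, in place of code of your own. Each camera call takes 0.05 s, during which the arm holds its last target. There are 200 camera calls.

## Working session

There is one attempt and no reset: what is moved stays moved. The work goes in short steps, Python scripts to look and compute and a tool call to move; the robot and the scene stay as the last step left them, time stands still between calls to the robot, and variables do not carry over. Pictures are saved under pics/ and viewed, at most 10 in all, crops included, and the job is handed in when it is done.

Besides the shell and the picture viewer there is one more tool, called after "Call:" in YAML: its name, and indented under it one key for each argument. carry_out: Moves the arm, as the interface text tells. Its arguments: {"type":"object","properties":{"commands":{"type":"array"},"gripper":{"type":"number"}},"required":["commands"]}

```bash
mkdir -p pics; cat > h.py <<'E'
from rig import *
import numpy as np, cv2
def ray(c,u,v):
    K=np.array(c["intrinsics"]);d=np.linalg.inv(K)@[u,v,1];d=np.array([d[0],-d[1],-d[2]])
    R=np.array(c["orientation"])
    if R.shape!=(3,3):
        from scipy.spatial.transform import Rotation as Ro
        R=Ro.from_euler('xyz',R,degrees=True).as_matrix()
    return np.array(c["eye"]),R@d
def onz(c,u,v,z):
    e,d=ray(c,u,v);return e+d*(z-e[2])/d[2]
def proj(c,p):
    K=np.array(c["intrinsics"]);R=np.array(c["orientation"])
    if R.shape!=(3,3):
        from scipy.spatial.transform import Rotation as Ro
        R=Ro.from_euler('xyz',R,degrees=True).as_matrix()
    q=R.T@(np.array(p)-c["eye"]);q=np.array([q[0],-q[1],-q[2]]);q=K@q;return q[:2]/q[2]
E
python3 - <<'E'
from h import *
import pickle
for n in("top","scene","wrist"):
    c=camera(n);cv2.imwrite(f"pics/{n}0.png",c["img"]);pickle.dump(c,open(n+"0.pkl","wb"))
    print(n,c.keys(),c["eye"],c["orientation"],np.array(c["intrinsics"]).round(1).tolist())
print(observe())
E
```

```text
top dict_keys(['img', 'intrinsics', 'eye', 'orientation']) [ 0.52554441 -0.08494896  1.29352828] [  3.80620669   0.25752487 -89.06504484] [[520.2, 0.0, 315.5], [0.0, 520.2, 187.9], [0.0, 0.0, 1.0]]
scene dict_keys(['img', 'intrinsics', 'eye', 'orientation']) [ 1.09663825 -0.24821251  0.84114442] [33.60062852 -0.62540904 75.36979266] [[452.9, 0.0, 322.9], [0.0, 452.9, 198.9], [0.0, 0.0, 1.0]]
wrist dict_keys(['img', 'intrinsics', 'eye', 'orientation']) [ 0.28276433 -0.56293427  0.37234224] [-18.88035214   0.11972305 -70.98576108] [[279.8, 0.0, 319.0], [0.0, 279.8, 195.3], [0.0, 0.0, 1.0]]
{'clock': 0.15, 'q': array([-7.73609162e+01,  1.24667213e+01,  9.25083892e+01, -1.62322796e-03,
        7.51321571e+01, -6.42974097e+00]), 'dq': array([-0.00830629, -0.20526363, -0.25919366,  0.04314009, -0.07117741,
       -0.03604291]), 'effort': array([-2.06890014e-03, -3.97450089e+01, -3.04414701e+01, -4.01628304e-04,
        5.84590423e-03, -5.12157186e-06]), 'ee_pos': array([ 0.20405291, -0.59008833,  0.23026003]), 'tool_rot': array([-1.79893231e+02, -1.04541021e-02,  1.90692330e+01]), 'wrist_force': array([-0.08658785, -0.20450174, -0.61514421]), 'wrist_torque': array([-0.02144796, -0.04942802, -0.0227904 ]), 'gripper_force': 0.0, 'grip_width': 0.0852556753076221}
```

View pics/top0.png

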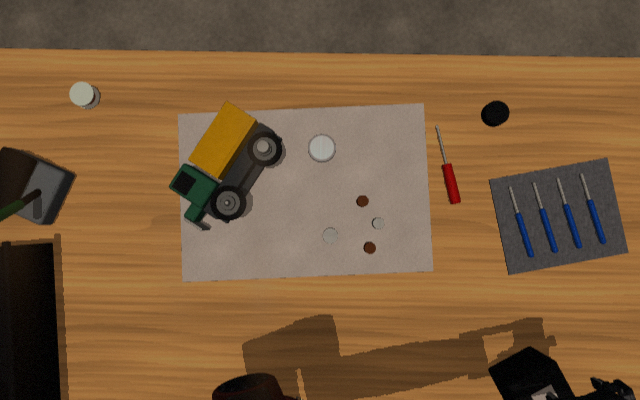

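View pics/scene0.png

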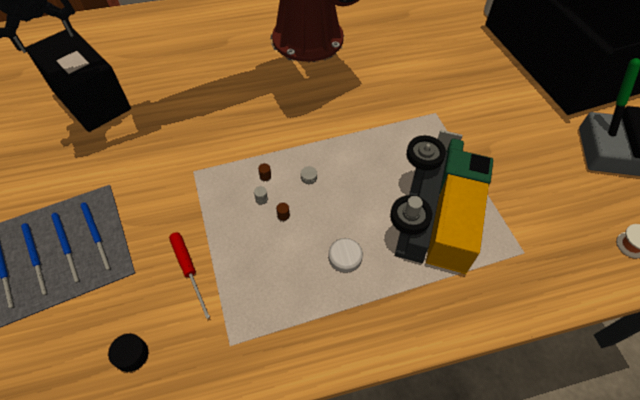

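Steel candidates: narrow one at top (378,223) / scene (261,195), wide flat one at top (330,235) / scene (309,175). The brown look-alikes are at top (362,201) and (370,248). The narrow, tall bright one fits. The front wheel is next to the green cab, at top (229,202) / scene (427,151). I'll confirm this in one crop and measure.

```bash
python3 - <<'E'
from h import *
import pickle
t=pickle.load(open("top0.pkl","rb"));s=pickle.load(open("scene0.pkl","rb"))
f=lambda im,x,y,w,h,k:cv2.resize(im[y:y+h,x:x+w],None,fx=k,fy=k,interpolation=cv2.INTER_CUBIC)
A=np.hstack([f(t["img"],310,185,100,75,4),f(t["img"],180,150,100,75,4)])
B=np.hstack([f(s["img"],235,150,100,75,4),f(s["img"],375,120,100,75,4)])
cv2.imwrite("pics/crop0.png",np.vstack([A,B]))
for nm,c,(x,y),z in(("t",t,(378,223),.033),("s",s,(261,191),.033),("tbig",t,(330,235),.02),("sbig",s,(309,171),.02),("taxle",t,(229,202),.131),("saxle",s,(427,148),.131),("trear",t,(264,147),.137),("srear",s,(415,202),.137),("tbr1",t,(362,201),.03),("tbr2",t,(370,248),.03)):
    print(nm,onz(c,x,y,z).round(4))
w=pickle.load(open("wrist0.pkl","rb")); p=onz(t,378,223,.033); print(proj(w,p))
# bright mask blob
im=t["img"].astype(int)
g=(im.max(2)-im.min(2)<14)&(im.mean(2)>0)
print(im[215:232,370:388].mean(2).astype(int))
E
```

```text
t [ 0.5268 -0.2304  0.033 ]
s [ 0.5265 -0.2287  0.033 ]
tbig [ 0.4957 -0.1152  0.02  ]
sbig [ 0.4897 -0.1131  0.02  ]
taxle [0.5681 0.1144 0.131 ]
saxle [0.5735 0.116  0.131 ]
trear [0.6924 0.0383 0.137 ]
srear [0.6947 0.042  0.137 ]
tbr1 [ 0.5795 -0.1914  0.03  ]
tbr2 [ 0.4663 -0.2119  0.03  ]
[   9.69950843 -373.71422618]
[[131 131 132 131 127 133 130 132 132 131 131 132 133 132 132 131 138 133]
 [131 131 134 134 132 131 131 130 134 134 132 134 136 133 130 131 133 133]
 [133 128 129 134 130  95 109 112 113 113 109 136 134 133 134 132 135 134]
 [131 128 129  97  87  80 118 115 114 115 112 129 119 133 132 132 134 136]
 [134 131 117  47  80 112 133 127 125 125 126 125 123 117 132 133 135 134]
 [133 134  76  50 122 130 132 127 127 126 126 128 129 118 137 135 133 136]
 [132 118  45 108 134 132 132 128 125 128 125 127 130 126 137 136 133 133]
 [130 109  44 124 132 133 131 127 127 126 125 128 130 129 130 134 132 131]
 [134 106  44 125 130 131 131 130 131 126 125 130 132 126 129 136 132 131]
 [135 123  47 121 134 131 130 130 129 125 125 131 129 130 115 136 135 133]
 [135 134  62  81 130 130 130 131 129 126 126 128 130 126 120 134 137 135]
 [134 131 111  54 112 133 130 127 128 125 128 130 129 126 134 133 135 132]
 [130 134 135 105  75 106 134 130 131 127 126 130 116 131 132 132 130 132]
 [135 134 134 134 108  99 126 115 119 126 111 133 123 134 134 132 129 132]
 [135 135 139 135 133 124 130 122 122 129 119 133 132 132 133 135 133 133]
 [133 134 135 133 138 137 137 140 139 134 133 133 132 134 137 130 132 134]
 [133 131 133 136 136 134 135 137 136 135 136 127 134 136 134 131 133 133]]
```

View pics/crop0.png

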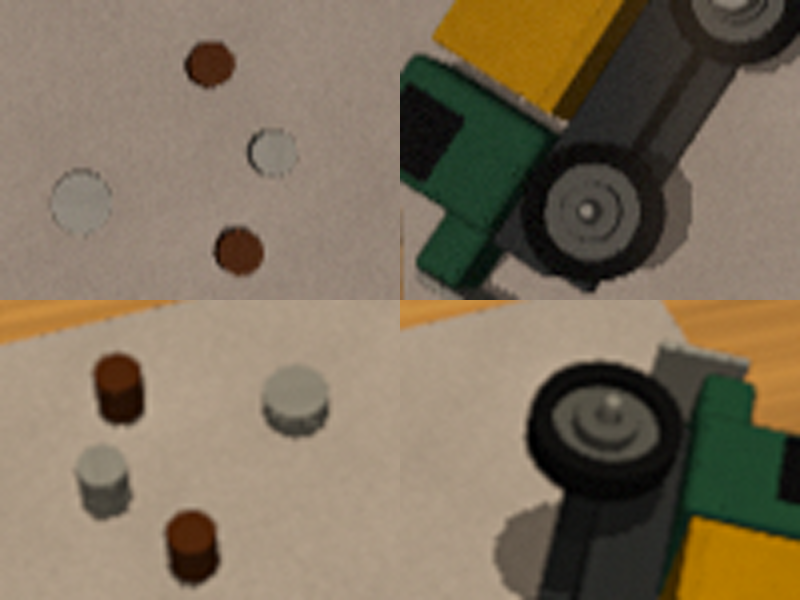

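The crop confirms it. The narrow, taller steel cap is at top (378,223) / scene (260,192), with brown ones on either side. The bare front axle is at about top (227,202) / scene (428,145). I'm moving above the cap.

Call:
carry_out:
  commands:
    - [[2.35, -1.31, 0.2], 0]
    - [[2.35, -1.31, 0.2], 0]
    - [[2.35, -1.31, 0.2], 0]
    - [[2.35, -1.31, 0.2], 0]
    - [[2.35, -1.31, 0.2], 0]
    - [[2.35, -1.31, 0.2], 0]
    - [[2.35, -1.31, 0.2], 0]
    - [[2.35, -1.31, 0.2], 0]
    - [[2.35, -1.31, 0.2], 0]
    - [[2.35, -1.31, 0.2], 0]
    - [[2.35, -1.31, 0.2], 0]
    - [[2.35, -1.31, 0.2], 0]
    - [[2.35, -1.31, 0.2], 0]
    - [[2.35, -1.31, 0.2], 0]
    - [[2.35, -1.31, 0.2], 0]
    - [[2.35, -1.31, 0.2], 0]
    - [[2.35, -1.31, 0.2], 0]
    - [[2.35, -1.31, 0.2], 0]
    - [[0, 0, 0], 0]
    - [[0, 0, 0], 0]
  gripper: 0

```text
clock: 1.82
ee_pos: [0.5272, -0.2285, 0.1947]
tool_rot: [-180.0, 0.1, 19.2]
wrist_force: [-0.7, -0.6, 0.3]
grip_width: 0.0855
gripper_force: 0.0
```

```bash
cat >> h.py <<'E'
from scipy.spatial.transform import Rotation as Ro
def totool(o,d): return (Ro.from_euler('xyz',o["tool_rot"],degrees=True).as_matrix().T@np.array(d)*100).round(2)
E
python3 - <<'E'
from h import *
import pickle
o=observe();print(o["clock"],o["ee_pos"],o["tool_rot"],o["wrist_force"])
c=camera("wrist");pickle.dump(c,open("w1.pkl","wb"));cv2.imwrite("pics/w1.png",c["img"])
print(proj(c,[.5268,-.2297,.033]),c["eye"])
E
```

```text
1.8167 [ 0.52718673 -0.22847167  0.19468304] [-1.79958219e+02  6.16115360e-02  1.92273171e+01] [-0.69092913 -0.58000553  0.26552742]
[320.22006891 178.34269822] [ 0.60593808 -0.2009648   0.33684076]
```

View pics/w1.png

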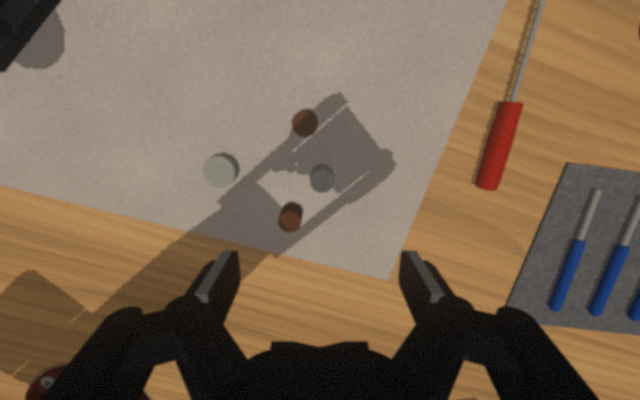

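The wrist view shows the cap top at (322,177), within 2 mm of the prediction, and the browns at (304,123) and (290,216) are clear of the fingers' line. I'm descending and gripping.

Call:
carry_out:
  commands:
    - [[0, 0.15, 1.27], 0]
    - [[0, 0, 1.27], 0]
    - [[0, 0, 1.27], 0]
    - [[0, 0, 1.27], 0]
    - [[0, 0, 1.27], 0]
    - [[0, 0, 1.27], 0]
    - [[0, 0, 1.27], 0]
    - [[0, 0, 1.27], 0]
    - [[0, 0, 1.27], 0]
    - [[0, 0, 1.27], 0]
    - [[0, 0, 1.27], 0]
    - [[0, 0, 1.27], 0]
    - [[0, 0, 1.27], 0]
    - [[0, 0, 1.27], 0]
    - [[0, 0, 1.12], 0]
    - [[0, 0, 0], 0]
    - [[0, 0, 0], 0]

```text
clock: 3.28
ee_pos: [0.5268, -0.2306, 0.0052]
tool_rot: [-179.9, 0.1, 19.1]
wrist_force: [-0.1, -0.4, -0.1]
grip_width: 0.0854
gripper_force: 0.0
```

Call:
carry_out:
  commands:
    - [[0, 0, 0], 0]
    - [[0, 0, 0], 0]
    - [[0, 0, 0], 0]
    - [[0, 0, 0], 0]
    - [[0, 0, 0], 0]
    - [[0, 0, 0], 0]
    - [[0, 0, 0], 0]
    - [[0, 0, 0], 0]
    - [[0, 0, 0], 0]
    - [[0, 0, 0], 0]
    - [[0, 0, 0], 0]
    - [[0, 0, 0], 0]
  gripper: 255

```text
clock: 4.28
ee_pos: [0.5282, -0.2315, 0.0073]
tool_rot: [179.9, -0.1, 19.1]
wrist_force: [-0.3, 0.1, 6.0]
grip_width: 0.0265
gripper_force: 59.3
```

```bash
python3 - <<'E'
from h import *
import pickle
o=observe();print(o["ee_pos"],o["tool_rot"],o["wrist_force"],o["grip_width"],o["gripper_force"])
t=pickle.load(open("top0.pkl","rb"));s=pickle.load(open("scene0.pkl","rb"))
print(onz(t,226.75,202.5,.131),onz(s,428.2,145.5,.131))
# refine: brightest centroid around tip
for c,(u,v) in((t,(227,202)),(s,(428,145))):
    g=cv2.cvtColor(c["img"],cv2.COLOR_BGR2GRAY);print(g[v-6:v+8,u-8:u+8])
E
```

```text
[ 0.52819173 -0.23145642  0.0072884 ] [ 1.79940726e+02 -5.85710801e-02  1.90629346e+01] [-0.32898347  0.08578503  6.0362138 ] 0.02647996332494435 59.25207585096359
[0.56693591 0.11944481 0.131     ] [0.5678863  0.12085284 0.131     ]
[[ 74  76  78  77  73  75  77  70  75  69  61  68  62  55  78  79]
 [ 75  74  77  72  71  73  75  77  75  78  76  74  66  43  56  78]
 [ 74  74  70  72  76  74  77  76  77  76  77  77  77  69  47  57]
 [ 76  66  66  75  78  79  78  65  64  67  76  79  78  78  66  34]
 [ 77  60  71  76  79  79  62  55  44  41  56  75  77  74  78  40]
 [ 76  56  73  71  75  69  82 104  96  45  40  64  76  76  77  53]
 [ 77  67  77  78  74  60 117 126 122  61  39  53  74  77  78  60]
 [ 75  72  77  77  79  57  98 124 112  57  37  56  76  75  83  54]
 [ 76  69  77  77  79  63  61  79  72  47  48  70  76  78  77  46]
 [ 75  72  74  76  77  72  60  46  42  44  64  77  76  80  80  39]
 [ 76  78  75  76  76  76  75  67  63  64  77  77  77  79  57  51]
 [ 76  76  74  70  77  74  79  77  79  74  78  81  83  66  40  72]
 [ 76  79  76  69  72  73  75  77  78  76  77  78  61  47  64 
[... 311 characters left out ...]
  52  32  15  11   4   5  11]
 [ 83  83  81  82  82  81  80  92  97  82  66  62  45  22   8   4]
 [ 82  81  80  81  81  78  95 120 126 111  89  82  75  55  32  10]
 [ 80  81  81  81  81  77  93 123 135 123  96  80  83  80  69  43]
 [ 78  82  81  81  74  68  78 100 112 101  85  81  82  81  83  75]
 [ 79  82  82  75  61  58  70  80  84  78  79  82  80  82  81  82]
 [ 82  82  83  69  51  53  64  72  70  60  69  78  79  81  81  81]
 [ 76  83  82  75  58  56  63  66  63  46  63  82  81  81  81  82]
 [ 75  83  83  82  71  64  63  66  61  53  69  82  81  81  74  76]
 [ 62  78  84  83  79  77  76  76  72  74  79  81  82  81  76  78]
 [ 41  62  80  84  84  83  83  82  82  82  83  83  82  71  69  78]]
```

Gripped, opening 26.5 mm. I'm lifting and carrying it over the axle, tip at about (0.567, 0.1205).

Call:
carry_out:
  commands:
    - [[0, 0, -0.5], 0]
    - [[0, 0, -1.0], 0]
    - [[0, 0, -2.0], 0]
    - [[0, 0, -2.0], 0]
    - [[0, 0, -2.0], 0]
    - [[0, 0, -2.0], 0]
    - [[0, 0, -2.0], 0]
    - [[0, 0, -2.0], 0]
    - [[0, 0, -2.0], 0]
    - [[0, 0, -2.0], 0]
    - [[0, 0, -2.0], 0]
    - [[0, 0, -1.0], 0]
    - [[0, 0, 0], 0]

```text
clock: 5.37
ee_pos: [0.5291, -0.232, 0.2148]
tool_rot: [179.7, -0.2, 19.1]
wrist_force: [0.9, 0.6, -1.5]
grip_width: 0.0263
gripper_force: 59.1
```

Call:
carry_out:
  commands:
    - [[0.6, -1.0, 0], 0]
    - [[0.8, -1.7, 0], 0]
    - [[0.8, -1.7, 0], 0]
    - [[0.8, -1.7, 0], 0]
    - [[0.8, -1.7, 0], 0]
    - [[0.8, -1.7, 0], 0]
    - [[0.8, -1.7, 0], 0]
    - [[0.8, -1.7, 0], 0]
    - [[0.8, -1.7, 0], 0]
    - [[0.8, -1.7, 0], 0]
    - [[0.8, -1.7, 0], 0]
    - [[0.8, -1.7, 0], 0]
    - [[0.8, -1.7, 0], 0]
    - [[0.8, -1.7, 0], 0]
    - [[0.8, -1.7, 0], 0]
    - [[0.8, -1.7, 0], 0]
    - [[0.8, -1.7, 0], 0]
    - [[0.8, -1.7, 0], 0]
    - [[0.8, -1.7, 0], 0]
    - [[0.2, -0.3, 0], 0]

```text
clock: 7.03
ee_pos: [0.5649, 0.1234, 0.2087]
tool_rot: [-179.8, 0.2, 19.2]
wrist_force: [-0.4, -0.2, -0.7]
grip_width: 0.0263
gripper_force: 59.2
```

Call:
carry_out:
  commands:
    - [[0, 0, 0], 0]
    - [[0, 0, 0], 0]
    - [[0, 0, 0], 0]

```text
clock: 7.28
ee_pos: [0.5662, 0.1194, 0.2103]
tool_rot: [-180.0, 0.1, 19.0]
wrist_force: [0.2, 0.1, -0.5]
grip_width: 0.0265
gripper_force: 59.2
```

```bash
python3 - <<'E'
from h import *
import pickle
o=observe();print(o["ee_pos"],o["tool_rot"],o["wrist_force"],o["grip_width"])
c=camera("wrist");pickle.dump(c,open("w2.pkl","wb"));cv2.imwrite("pics/w2.png",c["img"][100:400,170:470].repeat(2,0).repeat(2,1))
print(proj(c,[.567,.1205,.131]),c["eye"])
E
```

```text
[0.56619311 0.11943991 0.2103088 ] [-1.79996997e+02  1.13291051e-01  1.90407640e+01] [ 0.15346015  0.10592346 -0.53605177] 0.026526425073890813
[318.38666509 202.24596681] [0.64513632 0.146827   0.35240123]
```

View pics/w2.png

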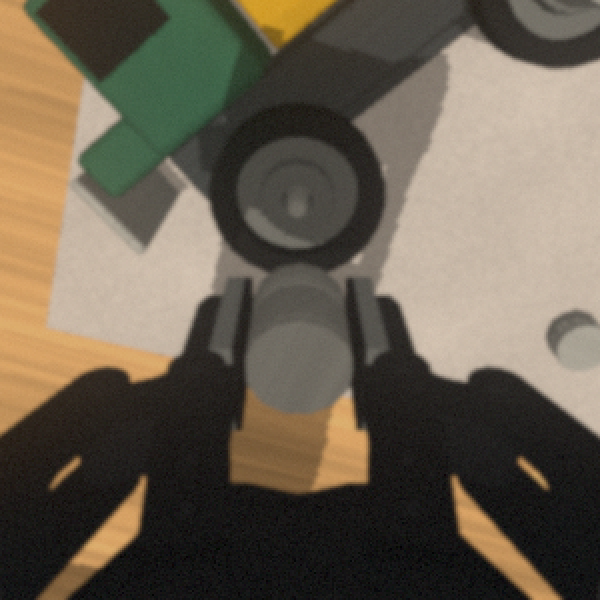

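Wrist view: axle tip at full-image pixel (318.5,203), cap top disc at about (320,283), gripped upright. I'm working out the offset.

```bash
python3 - <<'E'
from h import *
import pickle
c=pickle.load(open("w2.pkl","rb"));o=observe()
g=cv2.cvtColor(c["img"],cv2.COLOR_BGR2GRAY)
print(g[192:212,308:330])
print("cols row283",g[283,284:356]);print("col 320",g[225:312,320])
z=o["ee_pos"][2]-.0073
for p in((320,283),(319,283),(320,282)):print(onz(c,*p,z+.033))
print([onz(c,318.5,v,.131).round(4) for v in(202,203,204,205)])
E
```

```text
[[ 74  71  73  73  71  73  72  72  73  75  74  77  74  74  73  70  73  73
   75  72  74  77]
 [ 72  70  72  75  71  72  74  76  79  83  78  82  81  77  79  75  72  75
   73  73  76  76]
 [ 73  70  75  73  71  73  75  78  78  79  83  83  85  79  80  79  74  73
   72  72  73  77]
 [ 75  74  75  73  72  71  78  76  79  80  85  83  86  81  81  76  80  74
   69  74  74  76]
 [ 73  74  72  67  65  72  77  77  84  85  86  87  85  82  83  79  75  72
   73  73  76  73]
 [ 74  76  71  64  61  70  78  82  86  88  85  85  88  83  83  79  71  69
   71  70  74  71]
 [ 73  73  69  65  63  65  80  85  86  91  90  88  88  86  85  78  69  62
   66  74  77  71]
 [ 72  73  66  63  65  74  82  88  90  90  95  91  89  88  87  77  68  61
   64  72  75  73]
 [ 75  68  68  64  69  70  87  89  94  96  94  96  95  91  88  79  65  65
   66  71  75  73]
 [ 71  74  71  67  70  74  89  94  97 104 102 100  98  96  88  77  73  67
   67  71  75  74]
 [ 75  72  72  66  69  77  87  97 100 104 103 102 104  98  93  83  72  66
   66  72  74  76]
 [ 75  76  73  71  72  79  92  99 103 104 102 107 106 104  92  87  73  71
   
[... 965 characters left out ...]
10 108 107 107 108 111 109
 111 109 110 111 109 107 102  91  70  47  33  31  36  39  38  44  45  45]
col 320 [ 40  36  37  42  44  45  65  77  84  87  85  92  92  91  91  95  94  89
  85  83  81  81  82  83  82  81  85  83  83  87  85  90  93  90  93  99
 104 108 106 107 107 109 110 108 109 108 107 107 108 106 107 107 111 108
 111 107 105 107 106 108 107 106 105 108 106 104 104 101 104 104 106 103
 105 106 102 103 103 104 103 104 105 107 114 117 113 114 115]
[0.56438367 0.11852852 0.23636945]
[0.56422372 0.11899345 0.23636945]
[0.56493392 0.11871855 0.23636945]
[array([0.5672, 0.1205, 0.131 ]), array([0.5664, 0.1202, 0.131 ]), array([0.5655, 0.1199, 0.131 ]), array([0.5647, 0.1196, 0.131 ])]
```

Correct by +0.1 cm in x and -0.07 cm in y, then lower the cap over the tip.

Call:
carry_out:
  commands:
    - [[0.1, -0.07, 0.5], 0]
    - [[0, 0, 1.0], 0]
    - [[0, 0, 1.0], 0]
    - [[0, 0, 1.0], 0]
    - [[0, 0, 1.0], 0]
    - [[0, 0, 1.0], 0]
    - [[0, 0, 0.5], 0]
    - [[0, 0, 0.3], 0]
    - [[0, 0, 0.2], 0]
    - [[0, 0, 0.2], 0]
    - [[0, 0, 0.2], 0]
    - [[0, 0, 0.2], 0]
    - [[0, 0, 0.2], 0]
    - [[0, 0, 0.2], 0]
    - [[0, 0, 0], 0]
    - [[0, 0, 0], 0]

```text
clock: 8.67
ee_pos: [0.5678, 0.1211, 0.1363]
tool_rot: [180.0, -0.0, 19.1]
wrist_force: [1.0, -0.2, -1.6]
grip_width: 0.0264
gripper_force: 59.2
```

```bash
python3 - <<'E'
from h import *
o=observe();print(o["ee_pos"],o["tool_rot"],o["wrist_force"],o["wrist_torque"],o["grip_width"])
c=camera("scene");s=camera("wrist")
a=cv2.resize(c["img"][100:200,377:477],(400,400),interpolation=cv2.INTER_CUBIC)
b=cv2.resize(s["img"][140:340,220:420],(400,400),interpolation=cv2.INTER_CUBIC)
cv2.imwrite("pics/s3.png",np.hstack([a,b]))
E
```

```text
[0.56780255 0.12108103 0.1363013 ] [ 1.79990767e+02 -2.61648644e-02  1.90704667e+01] [ 1.04348207 -0.18887836 -1.57418029] [-0.01880746 -0.12093445 -0.0020347 ] 0.026439461828868294
```

View pics/s3.png

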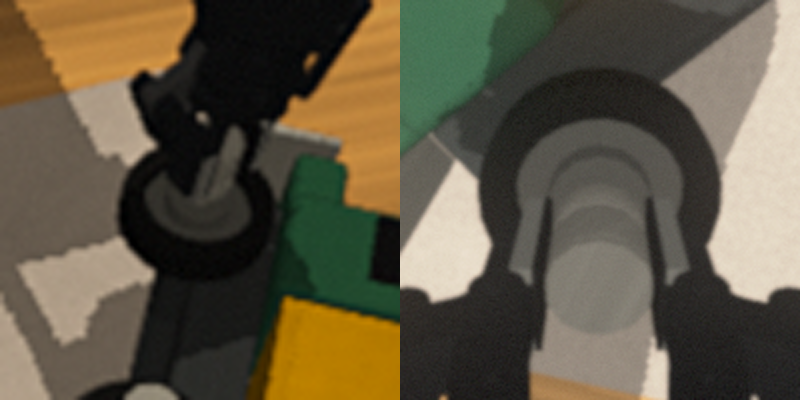

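No vertical contact at 129 mm, and both views (scene left, wrist right, crop (600,230)) show the cap bottom over the hub centre. I'm going on slowly.

Call:
carry_out:
  commands:
    - [[0, 0, 0.1], 0]
    - [[0, 0, 0.1], 0]
    - [[0, 0, 0.1], 0]
    - [[0, 0, 0.1], 0]
    - [[0, 0, 0.1], 0]
    - [[0, 0, 0], 0]
    - [[0, 0, 0], 0]

```text
clock: 9.35
ee_pos: [0.5681, 0.121, 0.1316]
tool_rot: [180.0, -0.1, 19.1]
wrist_force: [2.5, -0.3, 0.9]
grip_width: 0.0267
gripper_force: 59.3
```

Call:
carry_out:
  commands:
    - [[0, 0, 0.1], 0]
    - [[0, 0, 0.1], 0]
    - [[0, 0, 0.1], 0]
    - [[0, 0, 0], 0]
    - [[0, 0, 0], 0]

```text
clock: 9.77
ee_pos: [0.5683, 0.121, 0.129]
tool_rot: [180.0, -0.1, 19.1]
wrist_force: [1.7, -0.5, 5.2]
grip_width: 0.0265
gripper_force: 59.7
```

A lateral force of +x 1.7–2.5 N means the cap sits a little toward -x. I'm shifting +0.1 cm.

Call:
carry_out:
  commands:
    - [[0.05, 0.02, -0.05], 0]
    - [[0.05, 0.01, 0], 0]
    - [[0, 0, 0], 0]
    - [[0, 0, 0], 0]

```text
clock: 10.1
ee_pos: [0.5684, 0.121, 0.1289]
tool_rot: [-180.0, 0.0, 19.1]
wrist_force: [0.2, -1.4, 5.0]
grip_width: 0.0265
gripper_force: 59.6
```

Call:
carry_out:
  commands:
    - [[0, 0, 0.1], 0]
    - [[0, 0, 0.1], 0]
    - [[0, 0, 0], 0]
    - [[0, 0, 0], 0]

```text
clock: 10.43
ee_pos: [0.5685, 0.121, 0.1272]
tool_rot: [180.0, 0.0, 19.1]
wrist_force: [-0.5, -2.3, 7.3]
grip_width: 0.0265
gripper_force: 59.9
```

Call:
carry_out:
  commands:
    - [[-0.04, 0.07, 0], 0]
    - [[0, 0, 0], 0]
    - [[0, 0, 0], 0]

```text
clock: 10.68
ee_pos: [0.5685, 0.121, 0.1272]
tool_rot: [-179.9, -0.0, 19.1]
wrist_force: [-0.6, 1.4, 6.1]
grip_width: 0.0268
gripper_force: 59.8
```

Call:
carry_out:
  commands:
    - [[0, 0, 0.1], 0]
    - [[0, 0, 0.1], 0]
    - [[0, 0, 0], 0]
    - [[0, 0, 0], 0]

```text
clock: 11.02
ee_pos: [0.5685, 0.121, 0.1261]
tool_rot: [-179.9, -0.0, 19.1]
wrist_force: [-1.6, 1.1, 10.0]
grip_width: 0.0267
gripper_force: 60.2
```

The teeth are now on the taper and dragging (10 N), and the rod holds the cap centred. I'm releasing, rising, shutting the fingers and looking.

Call:
carry_out:
  commands:
    - [[0, 0, 0], 0]
    - [[0, 0, 0], 0]
    - [[0, 0, 0], 0]
    - [[0, 0, 0], 0]
    - [[0, 0, 0], 0]
    - [[0, 0, 0], 0]
    - [[0, 0, 0], 0]
    - [[0, 0, 0], 0]
    - [[0, 0, 0], 0]
    - [[0, 0, 0], 0]
  gripper: 0

```text
clock: 11.85
ee_pos: [0.5686, 0.1203, 0.1248]
tool_rot: [-180.0, -0.0, 19.1]
wrist_force: [-0.5, 0.4, -0.5]
grip_width: 0.0854
gripper_force: 0.0
```

Call:
carry_out:
  commands:
    - [[0, 0, -0.5], 0]
    - [[0, 0, -0.8], 0]
    - [[0, 0, -0.8], 0]
    - [[0, 0, -0.8], 0]
    - [[0, 0, -0.8], 0]
    - [[0, 0, -0.8], 0]
    - [[0, 0, -0.5], 0]
    - [[0, 0, 0], 0]

```text
clock: 12.52
ee_pos: [0.5698, 0.1204, 0.177]
tool_rot: [180.0, -0.2, 19.1]
wrist_force: [0.3, -0.4, 0.0]
grip_width: 0.0854
gripper_force: 0.0
```

Call:
carry_out:
  commands:
    - [[0, 0, 0], 0]
    - [[0, 0, 0], 0]
    - [[0, 0, 0], 0]
    - [[0, 0, 0], 0]
    - [[0, 0, 0], 0]
    - [[0, 0, 0], 0]
    - [[0, 0, 0], 0]
    - [[0, 0, 0], 0]
    - [[0, 0, 0], 0]
    - [[0, 0, 0], 0]
    - [[0, 0, 0], 0]
    - [[0, 0, 0], 0]
  gripper: 255

```text
clock: 13.52
ee_pos: [0.5685, 0.1203, 0.1748]
tool_rot: [180.0, -0.0, 19.1]
wrist_force: [0.1, 0.5, 0.3]
grip_width: -0.0001
gripper_force: 0.0
```

```bash
python3 - <<'E'
from h import *
import pickle
o=observe();print(o["clock"],o["ee_pos"],o["tool_rot"],o["wrist_force"],o["wrist_torque"],o["grip_width"])
c=camera("scene");s=camera("wrist");pickle.dump((c,s),open("p4.pkl","wb"))
a=cv2.resize(c["img"][100:200,377:477],(400,400),interpolation=cv2.INTER_CUBIC)
b=cv2.resize(s["img"][140:340,220:420],(400,400),interpolation=cv2.INTER_CUBIC)
cv2.imwrite("pics/s4.png",np.hstack([a,b]))
print(proj(s,[.5685,.121,.152]),proj(s,o["ee_pos"]))
E
```

```text
13.5167 [0.5685256  0.12032207 0.17483914] [ 1.79999524e+02 -4.01848151e-03  1.90685151e+01] [0.07747964 0.52835561 0.26513603] [-0.0113473   0.03431134 -0.02369487] -7.65567238050912e-05
[318.35571667 233.73289783] [319.39330532 251.98804348]
```

View pics/s4.png

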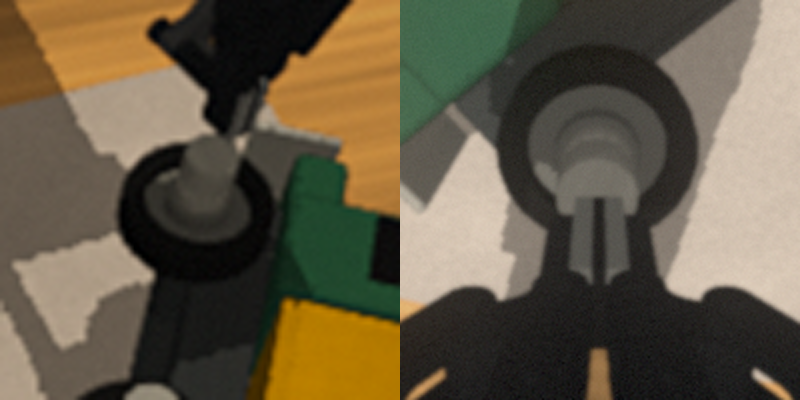

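The cap stands upright on the axle: scene crop (210,165), wrist crop (598,195), about 2 mm behind the TCP along tool x. I'm centring and descending to just above its top.

Call:
carry_out:
  commands:
    - [[-0.2, 0, 0.3], 0]
    - [[0, 0, 0.5], 0]
    - [[0, 0, 0.5], 0]
    - [[0, 0, 0.4], 0]
    - [[0, 0, 0.1], 0]
    - [[0, 0, 0.1], 0]
    - [[0, 0, 0.1], 0]
    - [[0, 0, 0.1], 0]
    - [[0, 0, 0.1], 0]
    - [[0, 0, 0], 0]

```text
clock: 14.45
ee_pos: [0.5666, 0.1197, 0.1527]
tool_rot: [-180.0, 0.0, 19.1]
wrist_force: [-0.1, -0.6, 0.8]
grip_width: -0.0002
gripper_force: 0.0
```

Call:
carry_out:
  commands:
    - [[0, 0, 0.05], 0]
    - [[0, 0, 0.05], 0]
    - [[0, 0, 0.05], 0]
    - [[0, 0, 0.05], 0]
    - [[0, 0, 0.05], 0]
    - [[0, 0, 0.05], 0]

```text
clock: 14.95
ee_pos: [0.5675, 0.1197, 0.1519]
tool_rot: [180.0, -0.1, 19.1]
wrist_force: [-2.2, -1.0, 9.1]
grip_width: 0.0002
gripper_force: 4.5
```

Call:
carry_out:
  commands:
    - [[0, 0, 0.05], 0]
    - [[0, 0, 0.05], 0]
    - [[0, 0, 0.05], 0]
    - [[0, 0, 0.05], 0]

```text
clock: 15.28
ee_pos: [0.5686, 0.1198, 0.1513]
tool_rot: [179.9, -0.2, 19.1]
wrist_force: [-2.3, -0.9, 12.0]
grip_width: -0.0
gripper_force: 5.8
```

Call:
carry_out:
  commands:
    - [[0, 0, 0.05], 0]
    - [[0, 0, 0.05], 0]
    - [[0, 0, 0.05], 0]
    - [[0, 0, 0.05], 0]

```text
clock: 15.62
ee_pos: [0.5688, 0.1198, 0.1495]
tool_rot: [179.9, -0.3, 19.1]
wrist_force: [-3.1, -0.6, 10.8]
grip_width: -0.0
gripper_force: 5.7
```

Call:
carry_out:
  commands:
    - [[0, 0, 0.05], 0]
    - [[0, 0, 0.05], 0]
    - [[0, 0, 0.05], 0]
    - [[0, 0, 0.05], 0]

```text
clock: 15.95
ee_pos: [0.5686, 0.1198, 0.1474]
tool_rot: [179.9, -0.2, 19.1]
wrist_force: [-2.3, -0.5, 11.6]
grip_width: 0.0001
gripper_force: 5.8
```

It slides at a steady 11–12 N. Continuing.

Call:
carry_out:
  commands:
    - [[0, 0, 0.05], 0]
    - [[0, 0, 0.05], 0]
    - [[0, 0, 0.05], 0]

```text
clock: 16.2
ee_pos: [0.5685, 0.1197, 0.1458]
tool_rot: [179.9, -0.2, 19.1]
wrist_force: [-2.2, -0.9, 11.4]
grip_width: -0.0001
gripper_force: 5.8
```

Call:
carry_out:
  commands:
    - [[0, 0, 0.05], 0]
    - [[0, 0, 0.05], 0]
    - [[0, 0, 0.05], 0]

```text
clock: 16.45
ee_pos: [0.5683, 0.1198, 0.1452]
tool_rot: [179.9, -0.2, 19.1]
wrist_force: [-6.3, -1.4, 17.7]
grip_width: -0.0001
gripper_force: 8.7
```

Call:
carry_out:
  commands:
    - [[-0.05, 0, 0.02], 0]
    - [[-0.05, 0, 0.02], 0]
    - [[0, 0, 0], 0]

```text
clock: 16.7
ee_pos: [0.5678, 0.1196, 0.145]
tool_rot: [179.9, -0.3, 19.1]
wrist_force: [-3.7, -0.8, 15.6]
grip_width: 0.0001
gripper_force: 7.7
```

Call:
carry_out:
  commands:
    - [[0, 0, 0.02], 0]
    - [[0, 0, 0.02], 0]
    - [[0, 0, 0], 0]

```text
clock: 16.95
ee_pos: [0.5678, 0.1196, 0.145]
tool_rot: [179.9, -0.3, 19.1]
wrist_force: [-5.7, 0.1, 16.9]
grip_width: 0.0001
gripper_force: 8.5
```

Call:
carry_out:
  commands:
    - [[0, 0, 0.03], 0]
    - [[0, 0, 0.03], 0]
    - [[-0.03, 0, 0], 0]

```text
clock: 17.2
ee_pos: [0.5678, 0.1197, 0.145]
tool_rot: [179.9, -0.3, 19.1]
wrist_force: [-5.3, 0.0, 18.5]
grip_width: -0.0001
gripper_force: 9.2
```

Call:
carry_out:
  commands:
    - [[0, 0, 0.03], 0]
    - [[0, 0, 0.03], 0]
    - [[0, 0, 0], 0]

```text
clock: 17.45
ee_pos: [0.5678, 0.1196, 0.1449]
tool_rot: [179.9, -0.3, 19.1]
wrist_force: [-6.7, -0.7, 21.1]
grip_width: -0.0002
gripper_force: 10.5
```

Call:
carry_out:
  commands:
    - [[0, 0, 0.02], 0]
    - [[0, 0, 0.02], 0]
    - [[0, 0, 0], 0]

```text
clock: 17.7
ee_pos: [0.5679, 0.1196, 0.1449]
tool_rot: [179.9, -0.3, 19.1]
wrist_force: [-7.3, -0.9, 21.4]
grip_width: 0.0002
gripper_force: 11.2
```

The cap isn't advancing and force climbs steeply, so the wheel is seated. I'm taking it to about 24 N.

Call:
carry_out:
  commands:
    - [[-0.03, 0, 0.03], 0]
    - [[0, 0, 0.02], 0]
    - [[0, 0, 0], 0]

```text
clock: 17.95
ee_pos: [0.5679, 0.1196, 0.1449]
tool_rot: [179.9, -0.3, 19.1]
wrist_force: [-7.8, -0.8, 24.2]
grip_width: -0.0004
gripper_force: 11.9
```

Call:
carry_out:
  commands:
    - [[0, 0, 0.02], 0]
    - [[0, 0, 0.02], 0]
    - [[0, 0, 0], 0]
    - [[0, 0, 0], 0]

```text
clock: 18.28
ee_pos: [0.5679, 0.1197, 0.1448]
tool_rot: [179.9, -0.3, 19.1]
wrist_force: [-8.4, -0.3, 25.3]
grip_width: -0.0
gripper_force: 12.6
```

About 25 N reached. I'm unloading straight up and checking.

Call:
carry_out:
  commands:
    - [[0, 0, -0.1], 0]
    - [[0, 0, -0.2], 0]
    - [[0, 0, -0.3], 0]
    - [[0, 0, -0.5], 0]
    - [[0, 0, -1.0], 0]
    - [[0, 0, -1.5], 0]
    - [[0, 0, -2.0], 0]
    - [[0, 0, -2.0], 0]
    - [[0, 0, -2.0], 0]
    - [[-1.0, 0, -1.0], 0]
    - [[-2.0, 0, 0], 0]
    - [[-2.0, 0, 0], 0]
    - [[-2.0, 0, 0], 0]
    - [[-2.0, 0, 0], 0]
    - [[-1.0, 0, 0], 0]
    - [[0, 0, 0], 0]

```text
clock: 19.62
ee_pos: [0.469, 0.0861, 0.2433]
tool_rot: [-180.0, 0.1, 19.0]
wrist_force: [0.0, -0.9, 0.5]
grip_width: -0.0001
gripper_force: 0.0
```

```bash
python3 - <<'E'
from h import *
o=observe();print(o["clock"],o["ee_pos"],o["wrist_force"])
c=camera("scene");s=camera("wrist");t=camera("top")
f=lambda im,x,y,w:cv2.resize(im[y:y+w,x:x+w],(400,400),interpolation=cv2.INTER_CUBIC)
q=proj(s,[.567,.12,.13]);x,y=int(q[0])-60,max(0,int(q[1])-60);print(q)
cv2.imwrite("pics/s5.png",np.hstack([f(c["img"],397,120,60),f(s["img"],x,y,120)]))
# cap top vs height in scene: predicted px for top at .145 and tyre
for z in(.145,.112):print(z,proj(c,[.567,.1205,z])-[397,120])
import pickle
a=pickle.load(open("scene0.pkl","rb"));print("bystander diff",np.abs(c["img"][140:330,160:385].astype(int)-a["img"][140:330,160:385]).mean())
E
```

```text
19.6167 [0.46896986 0.08610756 0.24327554] [ 0.03186396 -0.91702383  0.50780695]
[318.84882622  75.74059327]
0.145 [32.28694242 20.70099018]
0.112 [29.01847132 31.15204213]
bystander diff 3.650635477582846
```

View pics/s5.png

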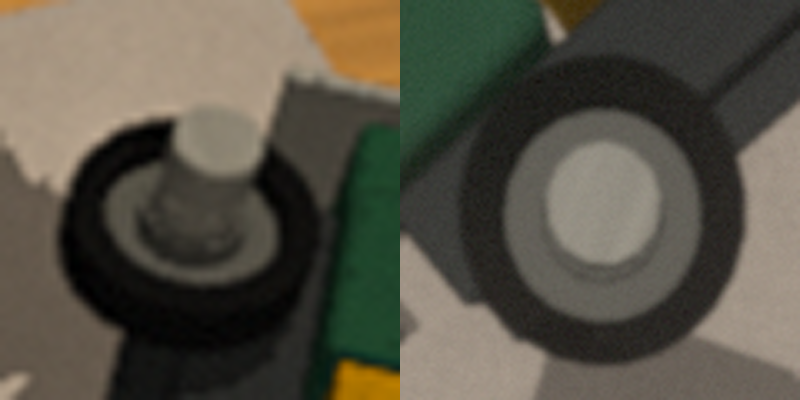

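The cap stands upright and close on the hub. I'll confirm numerically that the wheel went down with it and that there's no gap.

```bash
python3 - <<'E'
from h import *
import pickle
a=pickle.load(open("scene0.pkl","rb"))["img"];cc=camera("scene");c=cc["img"]
k=8
g=lambda im:cv2.resize(cv2.cvtColor(im,cv2.COLOR_BGR2GRAY)[120:190,390:465],None,fx=k,fy=k,interpolation=cv2.INTER_CUBIC)
A,C=g(a),g(c)
T=A[26*k:52*k,14*k:32*k]  # lower-left tyre part
for nm,(r0,r1,c0,c1) in {"low":(38,52,16,48),"left":(22,50,14,28)}.items():
    T=A[r0*k:r1*k,c0*k:c1*k];R=cv2.matchTemplate(C,T,cv2.TM_CCOEFF_NORMED);_,m,_,l=cv2.minMaxLoc(R)
    print(nm,m,(l[0]-c0*k)/k,(l[1]-r0*k)/k)
print("px per mm",(proj(cc,[.567,.12,.105])-proj(cc,[.567,.12,.115]))/10)
im=cv2.resize(c[130:170,405:450],None,fx=14,fy=14,interpolation=cv2.INTER_CUBIC)
im=cv2.convertScaleAbs(im,alpha=2,beta=-20)
cv2.imwrite("pics/s6.png",im)
for z in(.145,.112,.109): print(z,(proj(cc,[.567,.1205,z])-[405,130])*14)
E
```

```text
low 0.9712726473808289 -0.625 2.75
left 0.9337033629417419 -0.75 2.75
px per mm [-0.09563653  0.30639058]
0.145 [340.01719383 149.81386255]
0.112 [294.25859843 296.12858983]
0.109 [290.23044082 309.00876627]
```

View pics/s6.png

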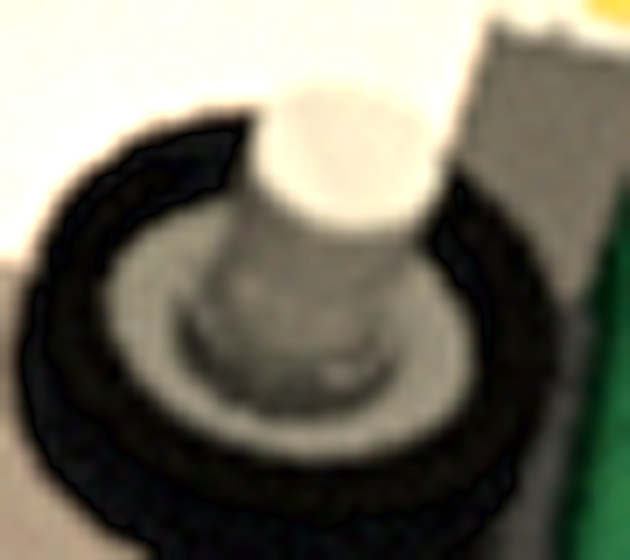

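The wheel went down about 8 mm with the cap, the full travel. The crop shows the cap's foot on the hub at (290,350), with no gap. I'm handing in.

```bash
python3 -c "
from rig import *
print(finish_job())"
```

```text
the job is handed in; nothing more can be done
None
```

The narrow steel cap is on the front axle, pressed to about 25 N with the wheel seated (it went down about 8 mm) and holding by itself after release; the other loose things were not handled, and the job was handed in at about 20 s.

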